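# Swap three chocolate bells round onto their own cloche bases

## Task

The three foil-wrapped chocolate bells have been stood on the wrong wooden cloche bases. Swap them round, parking a bell on the empty white cake card on the way, so that each bell ends upright and flat down inside the recess of the base of its own size: large on large, medium on medium, small on small. The shells are thin, so set each one down without dropping it or tipping it over, and leave the three glass domes where they stand.

Things in the scene. Friction and masses are not known exactly. Their poses are not given: they have to be found in the camera images.
- bell_large: The largest of three chocolate bells, all alike in blue foil but of three sizes; loose and upright. Lip (widest, at the foot) 96 mm across, 112 mm tall in all; the flared body narrows up to the shoulder 84 mm above its foot, and from the middle of the shoulder rises the crown, a plain round knob 26 mm across and 28 mm tall, by which it is picked from above. About 160 g. Origin: centre of its underside; z up along its axis.
- bell_medium: The middle-sized of three chocolate bells, all alike in blue foil but of three sizes; loose and upright. Lip (widest, at the foot) 70 mm across, 86 mm tall in all; the flared body narrows up to the shoulder 60 mm above its foot, and from the middle of the shoulder rises the crown, a plain round knob 24 mm across and 26 mm tall, by which it is picked from above. About 90 g. Origin: centre of its underside; z up along its axis.
- bell_small: The smallest of three chocolate bells, all alike in blue foil but of three sizes; loose and upright. Lip (widest, at the foot) 46 mm across, 64 mm tall in all; the flared body narrows up to the shoulder 40 mm above its foot, and from the middle of the shoulder rises the crown, a plain round knob 20 mm across and 24 mm tall, by which it is picked from above. About 45 g. Origin: centre of its underside; z up along its axis.
- base_large: The largest of three round beech cloche bases, fixed: a disc 136 mm across and 20 mm high with a flat round recess 112 mm across in its top, 8 mm deep (recess floor 12 mm above the bench), within a rim 12 mm wide. At the start it carries the small bell, loose inside the recess. Origin: centre of its underside, on the bench; z up.
- base_medium: The middle-sized of three round beech cloche bases, fixed: a disc 110 mm across and 20 mm high with a flat round recess 86 mm across in its top, 8 mm deep (recess floor 12 mm above the bench), within a rim 12 mm wide. At the start it carries the large bell, which is too wide and stands on the rim. Origin: centre of its underside, on the bench; z up.
- base_small: The smallest of three round beech cloche bases, fixed: a disc 86 mm across and 20 mm high with a flat round recess 62 mm across in its top, 8 mm deep (recess floor 12 mm above the bench), within a rim 12 mm wide. At the start it carries the medium bell, which is too wide and stands on the rim. Origin: centre of its underside, on the bench; z up.
- cake_card: Flat round white cake card, 144 mm across, 3 mm thick, fixed on the bench and empty at the start: the free spot. Origin: centre of its underside; z up.
- dome_large: The largest of three clear glass domes with a small knob on top, standing loose on the bench near the bases, 122 mm across and 162 mm tall; to be left alone. Origin: centre of its underside; z up.
- dome_medium: The middle-sized of three clear glass domes with a small knob on top, standing loose on the bench near the bases, 96 mm across and 132 mm tall; to be left alone. Origin: centre of its underside; z up.
- dome_small: The smallest of three clear glass domes with a small knob on top, standing loose on the bench near the bases, 72 mm across and 105 mm tall; to be left alone. Origin: centre of its underside; z up.
Not all that is in view belongs to the job. Leave any pink or red look-alike of the bell_large alone.

How it is judged:
On the way:
1. a bell has been parked upright on the cake card and let go (((horizontal distance between bell_large and cake_card below 0.05 m and z of bell_large in the frame of cake_card below 0.007 m and angle between bell_large's own z axis and vertical below 0.1 rad and linear speed of bell_large below 0.02 m/s and contact force between bell_large and the fingers below 0.05 N) or (horizontal distance between bell_medium and cake_card below 0.05 m and z of bell_medium in the frame of cake_card below 0.007 m and angle between bell_medium's own z axis and vertical below 0.1 rad and linear speed of bell_medium below 0.02 m/s and contact force between bell_medium and the fingers below 0.05 N) or (horizontal distance between bell_small and cake_card below 0.05 m and z of bell_small in the frame of cake_card below 0.007 m and angle between bell_small's own z axis and vertical below 0.1 rad and linear speed of bell_small below 0.02 m/s and contact force between bell_small and the fingers below 0.05 N))), for 0.2 s.
At the end, for the whole second after the job is handed in: Each bell stands at rest, upright (within 0.08 rad) and flat on the recess floor of the base of its own size, its foot 12 mm (within 3 mm) above the bench and its axis within 11 mm of the base's centre (horizontal distance between bell_large and base_large below 0.011 m and z of bell_large in the frame of base_large between 0.009 and 0.015 m and angle between each of bell_large, bell_medium, bell_small's own z axis and vertical below 0.08 rad and linear speed of each of bell_large, bell_medium, bell_small below 0.02 m/s and angular speed of each of bell_large, bell_medium, bell_small below 0.2 rad/s and horizontal distance between bell_medium and base_medium below 0.011 m and z of bell_medium in the frame of base_medium between 0.009 and 0.015 m and horizontal distance between bell_small and base_small below 0.011 m and z of bell_small in the frame of base_small between 0.009 and 0.015 m); the robot touches nothing.
It fails at once if a bell is tipped over (more than 0.7 rad from upright) (angle between any of bell_large, bell_medium, bell_small's own z axis and vertical above 0.7 rad).
It fails at once if a bell is dropped (falls free of the fingers by more than about 20 mm, faster than 0.6 m/s) ((linear speed of bell_large above 0.6 m/s and contact force between bell_large and the fingers below 0.05 N) or (linear speed of bell_medium above 0.6 m/s and contact force between bell_medium and the fingers below 0.05 N) or (linear speed of bell_small above 0.6 m/s and contact force between bell_small and the fingers below 0.05 N)).
It fails at once if a glass dome is moved more than 20 mm (distance of any of dome_large, dome_medium, dome_small from where it was at the start of the episode above 0.02 m).
It also fails if it takes over 120 s, if anything falls off the work surface, if the arm or the gripper's body presses on something with over 40 N, if the wrist force passes 120 N, or if a joint passes its speed limit or range.

## Robot

A 7-joint arm with a two-finger parallel gripper is mounted at the origin on the work surface. World frame = base frame: x ahead of the robot, y to its left, z up, the work surface at z = 0. Lengths are in m, angles in rad, forces in N, time in s.
With the tool pointing down it reaches from about 0.35 to 0.9 m from the base axis. Payload 8.1 kg.
Tool frame: the origin (TCP) lies at the very end of the fingers, on their centre line; the grasp point (between the pads) lies 19 mm behind it; z points along the fingers, y is the line along which they close (so a half turn about z gives the same grasp; the last joint's range is limited). The gripper opens to 92 mm and grips with 3 to 60 N. Pads are 19 mm wide; open, the fingers measure 130 mm over their backs; the gripper's body (75 mm by 190 mm) begins 47 mm behind the grasp point.
Start: joints at [-1.363, 0.434, 0.025, 1.573, -0.012, 1.134, -0.075], TCP at [0.191, 0.595, 0.227] pointing down, gripper open.
Joint ranges: [-2.62, 2.62], [-0.44, 2.09], [-1.27, 1.32], [0.08, 2.57], [-1.32, 4.46], [0.12, 2], [-2.74, 2.74]. Speed limits (rad/s): [2.22, 2.22, 3.01, 3.01, 3.14, 3.14, 3.14].

## Interface

Orientations are given as a rotation vector (axis times angle).
In Python, from cell import arm gives the robot as it stands.
- The arm moves only by the tool jog_arm, never from a script. Its argument "rows" is a list of rows, each a list of 3 entries, a list of its own where there are three numbers: the shift along the world's x, y, z in cm, then the turn, a rotation vector about the world's x, y, z in degrees, then the opening, from 0 (shut) to 1 (fully open). A call has 1 to 8 rows; each row is the pose to reach, as a shift and turn from the pose commanded when the call began; what a row does not reach only later rows make up. A row lasts 1/8 s, in which the tool goes at most 62.5 mm and 10.7 degrees, less where a joint would pass 70% of its speed; a pose out of reach is approached as far as the arm can. A call with a gripper value outside its range is refused whole. The fingers move at their own pace and stop on an object; "newtons" is the grip in N (left out, the last holds). Time passes only in rows, so rows that repeat a pose let the fingers close. It gives the time, the measured TCP pose, the force, the opening and the grip force at its end, in the units of the state.
- arm.observe(): the state, without advancing time (a new reading comes with each control period).
- arm.get_image(name): name is "side" or "top"; returns a dict with "img" (420x560x3 uint8, red, green, blue), "depth" (420x560 float32, m along the optical axis (not along the pixel's ray), 0 where there is no reading), "fx", "fy", "cx", "cy" (pixels), "rvec" (rotation vector, rad) and "tvec" (3), from world to camera coordinates, as OpenCV has them. Camera axes: x right, y down, z forward; pixel columns grow to the right and rows downward; lengths in m; the calibration is good to about 2 mm. A picture is of the moment at which its call begins.
- arm.sign_off(): hands the job in; it is judged then, once.
The state is a dict: "clock": time; "joints": joint angles; "dq": joint speeds; "joint_efforts": joint torques, N m; "position": TCP position; "ee_rot": TCP orientation; "force": force on the tool from outside, world axes, zero at the start; "ft_torque": the same for the moment, N m; "width": opening from 0.0 (shut) to 1.0 (fully open); "gripper_force": force on a finger pad.
Only numpy, scipy, OpenCV 4.12 (cv2) and the standard library are available. Lean on these libraries where they do the work, as an engineer would, in place of code of your own. Each camera call takes 0.05 s, during which the arm holds its last target. There are 200 camera calls.

## Working session

There is one attempt and no reset: what is moved stays moved. The work goes in short steps, Python scripts to look and compute and a tool call to move; the robot and the scene stay as the last step left them, time stands still between calls to the robot, and variables do not carry over. Pictures are saved under pics/ and viewed, at most 14 in all, crops included, and the job is handed in when it is done.

Besides the shell and the picture viewer there is one more tool, called as a command line: name --argument value ..., lists and objects as JSON in quotes. jog_arm: Moves the arm, as the interface text tells. Its arguments: {"type":"object","properties":{"rows":{"type":"array","items":{"type":"array"}},"newtons":{"type":"number"}},"required":["rows"]}

```bash
mkdir -p pics; cat > h.py <<'E'
import numpy as np, cv2
from cell import arm
def grab(n):
    d=arm.get_image(n); R=cv2.Rodrigues(np.array(d["rvec"],float))[0]; t=np.array(d["tvec"],float).ravel()
    v,u=np.mgrid[0:420,0:560]; z=d["depth"]
    P=np.stack([(u-d["cx"])/d["fx"]*z,(v-d["cy"])/d["fy"]*z,z],-1)
    W=(P-t)@R; W[z==0]=np.nan
    return d,W,R,t
def save(img,f): cv2.imwrite("pics/"+f,cv2.cvtColor(img,cv2.COLOR_RGB2BGR))
E
python3 - <<'E'
from h import *
for n in("top","side"):
    d,W,R,t=grab(n); save(d["img"],n+"0.png"); np.save(n+"W.npy",W); np.save(n+"I.npy",d["img"]); print(n,-R.T@t)
s=arm.observe(); print(s["position"],s["ee_rot"],s["width"],s["clock"])
E
```

```text
top [0.50760457 0.04532363 1.04437463]
side [ 0.25750294 -0.81331865  0.89598834]
[0.19106234 0.59461613 0.22599969] [-4.86323685e-01 -3.10365386e+00  2.25936408e-03] 1.0005971858938523 0.1
```

View pics/top0.png

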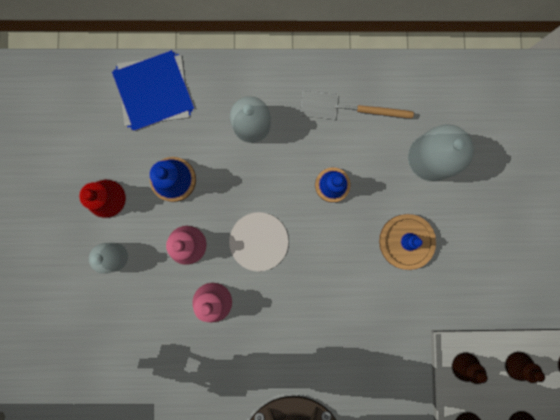

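View pics/side0.png

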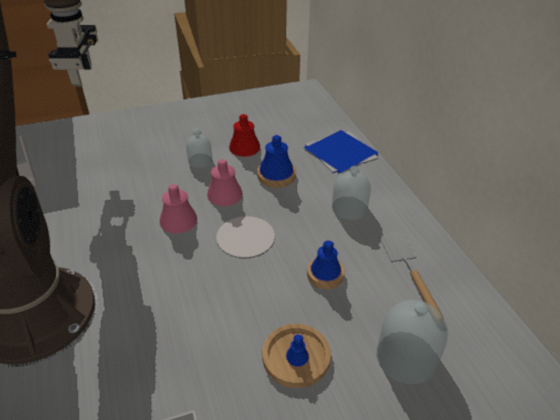

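Candidates in the top view: blue bells at (172,177) (large, on the medium base), (333,183) (medium, on the small base) and (411,241) (small, on the large base). The look-alikes are red at (102,197) and pink at (186,244) and (211,302). There is also a flat blue napkin at (152,90). The card is at (259,241), and the domes are at (251,120), (441,152) and (108,257). I choose the three blue bells.

```bash
cat > m.py <<'E'
from h import *
from scipy.optimize import least_squares
def circ(p):
    f=least_squares(lambda q:np.hypot(p[:,0]-q[0],p[:,1]-q[1])-q[2],[*np.nanmedian(p,0)[:2],.04],loss="soft_l1",f_scale=.002); return f.x.round(4)
def box(W,I,c,r):
    m=np.zeros(W.shape[:2],bool); cv2.circle(k:=np.zeros(m.shape,np.uint8),c,r,1,-1); return k>0
if __name__=="__main__":
    W=np.load("topW.npy"); I=np.load("topI.npy").astype(int)
    hsv=cv2.cvtColor(I.astype(np.uint8),cv2.COLOR_RGB2HSV)
    blue=(abs(hsv[...,0].astype(int)-118)<12)&(hsv[...,1]>150)
    wood=(abs(hsv[...,0].astype(int)-15)<8)&(hsv[...,1]>70)
    for n,c,r in(("L/med",(172,178),32),("M/small",(333,184),26),("S/large",(408,241),35)):
        b=box(W,I,c,r); p=W[b&blue]; p=p[~np.isnan(p[:,2])]; zt=np.percentile(p[:,2],99)
        k=p[p[:,2]>zt-.006]; print(n,"top z",zt.round(4),"crown mid",((k.max(0)+k.min(0))/2).round(4)[:2],np.ptp(k,0).round(3),"lowz",np.percentile(p[:,2],2).round(3))
        w=W[b&wood]; w=w[abs(w[:,2]-.02)<.004]; 
        cv,rad=cv2.minEnclosingCircle(w[:,:2].astype(np.float32)); print("  rim z",np.median(w[:,2]).round(4),"circ",np.round(cv,4),round(rad,4),len(w))
    white=(hsv[...,1]<40)&(I.min(-1)>150)&box(W,I,(259,241),36); w=W[white]; print("card",np.nanmean(w,0).round(4),cv2.minEnclosingCircle(w[:,:2].astype(np.float32)))
    H=np.nan_to_num(W)
    for c,r in(((251,120),26),((441,152),36),((108,257),24),((186,244),24),((211,302),24),((102,197),26)):
        b=box(W,I,c,r)&(H[...,2]>.01); p=H[b]; print(c,p[:,2].max().round(3) if len(p) else 0,p.min(0).round(3),p.max(0).round(3), H[b&(H[...,2]>p[:,2].max()-.006)].mean(0).round(3))
E
python3 m.py
python3 - <<'E'
from h import *
I=np.load("topI.npy"); save(cv2.resize(I[90:330,70:480],None,fx=1.95,fy=1.95,interpolation=cv2.INTER_CUBIC),"crop.png")
E
```

```text
L/med top z 0.1337 crown mid [0.6447 0.2869] [0.024 0.024 0.008] lowz 0.029
  rim z 0.0198 circ [0.6449 0.2854] 0.0548 272
M/small top z 0.1087 crown mid [ 0.6279 -0.1045] [0.021 0.022 0.009] lowz 0.032
  rim z 0.0203 circ [ 0.6293 -0.1035] 0.0431 278
S/large top z 0.0788 crown mid [ 0.4872 -0.2896] [0.016 0.017 0.008] lowz 0.02
  rim z 0.02 circ [ 0.4872 -0.2844] 0.0686 823
card [0.493  0.0742 0.0033] ((0.49289408326148987, 0.07886621356010437), 0.07180062681436539)
(251, 120) 0.134 [0.736 0.049 0.01 ] [0.828 0.143 0.134] [0.784 0.095 0.131]
(441, 152) 0.166 [ 0.636 -0.413  0.01 ] [ 0.757 -0.294  0.166] [ 0.697 -0.356  0.162]
(108, 257) 0.108 [0.424 0.395 0.01 ] [0.493 0.465 0.108] [0.458 0.43  0.105]
(186, 244) 0.117 [0.44  0.208 0.01 ] [0.529 0.291 0.117] [0.485 0.252 0.112]
(211, 302) 0.115 [0.302 0.146 0.01 ] [0.392 0.236 0.115] [0.347 0.19  0.112]
(102, 197) 0.115 [0.555 0.405 0.01 ] [0.645 0.483 0.115] [0.6   0.45  0.112]
```

View pics/crop.png

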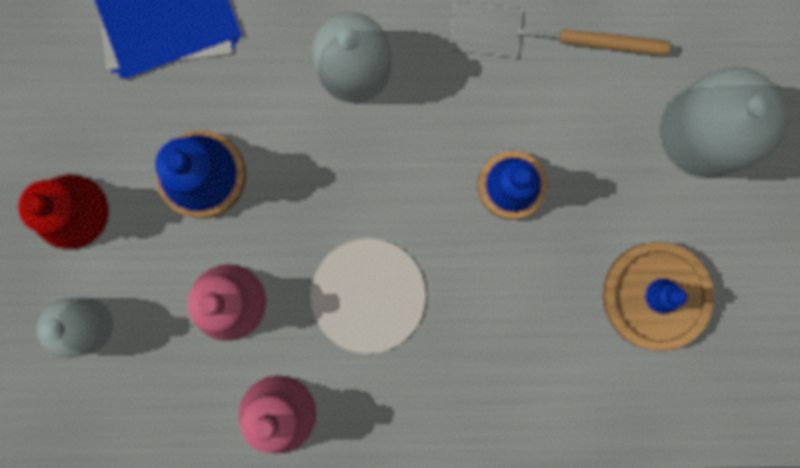

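The crop confirms the choice: three blue bells on beech bases, with heights within 3 mm of what the sizes imply, and the red and pink ones apart from them. First I move the small bell to the card.

jog_arm --rows '[[[15, -44, 0], [0, 0, 0], 0.5], [[15, -44, 0], [0, 0, 0], 0.5], [[15, -44, 0], [0, 0, 0], 0.5], [[15, -44, 0], [0, 0, 0], 0.5], [[15, -44, 0], [0, 0, 0], 0.5], [[15, -44, 0], [0, 0, 0], 0.5], [[15, -44, 0], [0, 0, 0], 0.5], [[15, -44, 0], [0, 0, 0], 0.5]]' --newtons 15

```text
clock: 1.1
position: [0.3414, 0.1517, 0.2267]
ee_rot: [-0.492, -3.103, 0.0]
force: [-0.4, 1.1, 0.7]
width: 0.502
gripper_force: 0.0
```

jog_arm --rows '[[[14.6, -44.5, 0], [0, 0, 0], 0.5], [[14.6, -44.5, 0], [0, 0, 0], 0.5], [[14.6, -44.5, 0], [0, 0, 0], 0.5], [[14.6, -44.5, 0], [0, 0, 0], 0.5], [[14.6, -44.5, 0], [0, 0, 0], 0.5], [[14.6, -44.5, 0], [0, 0, 0], 0.5], [[14.6, -44.5, 0], [0, 0, 0], 0.5], [[14.6, -44.5, 0], [0, 0, 0], 0.5]]'

```text
clock: 2.1
position: [0.487, -0.2935, 0.2263]
ee_rot: [-0.491, -3.102, 0.003]
force: [-0.4, -0.2, 0.0]
width: 0.497
gripper_force: 0.0
```

jog_arm --rows '[[[0, 0.3, -4], [0, 0, 0], 0.5], [[0, 0.3, -8], [0, 0, 0], 0.5], [[0, 0.3, -12], [0, 0, 0], 0.5], [[0, 0.3, -12], [0, 0, 0], 0.5], [[0, 0.3, -12], [0, 0, 0], 0.5]]'

```text
clock: 2.72
position: [0.4876, -0.2875, 0.1079]
ee_rot: [0.487, 3.103, -0.001]
force: [0.3, 0.4, 0.1]
width: 0.497
gripper_force: 0.0
```

```bash
python3 - <<'E'
from h import *
d,W,R,t=grab("side"); save(cv2.resize(d["img"][220:400,200:400],None,fx=3,fy=3),"s1.png")
s=arm.observe(); print(s["position"])
E
```

```text
[ 0.48799013 -0.28762534  0.10835355]
```

View pics/s1.png

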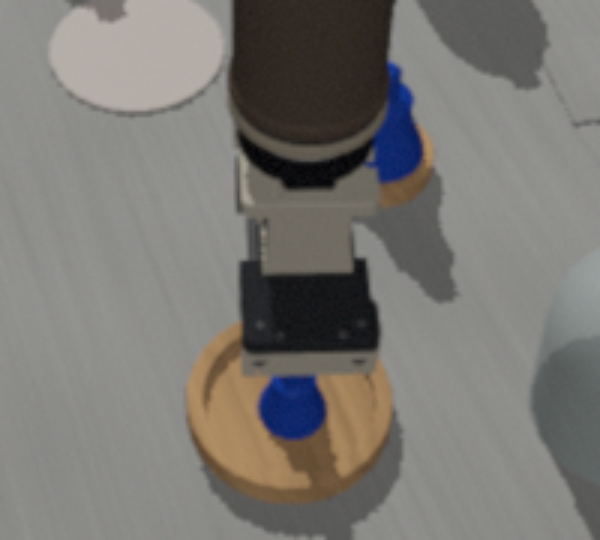

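The fingers sit over the small bell (crop 293,400), and the closing line runs along y. I cross-check the crown's x against the first side view.

```bash
python3 - <<'E'
from h import *
W=np.load("sideW.npy"); I=np.load("sideI.npy"); hsv=cv2.cvtColor(I,cv2.COLOR_RGB2HSV).astype(int)
b=(abs(hsv[...,0]-118)<12)&(hsv[...,1]>150)
n,lab,st,c=cv2.connectedComponentsWithStats(b.astype(np.uint8))
for i in range(1,n):
    if st[i,4]<100: continue
    p=W[lab==i]; z=np.percentile(p[:,2],99); k=p[p[:,2]>z-.012]; print(c[i].round(),z.round(4),((k.max(0)+k.min(0))/2).round(4),np.ptp(k,0).round(3), "all x mid",((p[:,0].max()+p[:,0].min())/2).round(4))
E
```

```text
Traceback (most recent call last):
ValueError: zero-size array to reduction operation maximum which has no identity
```

```bash
python3 - <<'E'
from h import *
W=np.load("sideW.npy"); I=np.load("sideI.npy"); hsv=cv2.cvtColor(I,cv2.COLOR_RGB2HSV).astype(int)
b=(abs(hsv[...,0]-118)<12)&(hsv[...,1]>150)
n,lab,st,c=cv2.connectedComponentsWithStats(b.astype(np.uint8))
for i in range(1,n):
    if st[i,4]<100: continue
    p=W[lab==i]; p=p[~np.isnan(p[:,2])]; z=np.percentile(p[:,2],98); k=p[p[:,2]>z-.015]; print(c[i].round(),z.round(4),((k.max(0)+k.min(0))/2).round(4),np.ptp(k,0).round(3), "all x mid",((p[:,0].max()+p[:,0].min())/2).round(4))
E
```

```text
[341. 151.] 0.01 [0.8701 0.3424 0.0062] [0.2   0.201 0.013] all x mid 0.8701
[276. 161.] 0.1316 [0.6416 0.2859 0.1261] [0.024 0.025 0.019] all x mid 0.6411
[326. 263.] 0.1068 [ 0.6244 -0.1061  0.1011] [0.022 0.021 0.017] all x mid 0.6235
[297. 352.] 0.0781 [ 0.4854 -0.2926  0.0717] [0.018 0.018 0.017] all x mid 0.4852
```

jog_arm --rows '[[[-0.2, -0.2, -2], [0, 0, 0], 0.5], [[-0.2, -0.2, -4], [0, 0, 0], 0.5], [[-0.2, -0.2, -5.2], [0, 0, 0], 0.5], [[-0.2, -0.2, -5.2], [0, 0, 0], 0.5], [[-0.2, -0.2, -5.2], [0, 0, 0], 0.0], [[-0.2, -0.2, -5.2], [0, 0, 0], 0.0], [[-0.2, -0.2, -5.2], [0, 0, 0], 0.0], [[-0.2, -0.2, -5.2], [0, 0, 0], 0.0]]' --newtons 12

```text
clock: 3.78
position: [0.4853, -0.2891, 0.055]
ee_rot: [0.486, 3.103, -0.0]
force: [0.4, -0.8, 1.2]
width: 0.209
gripper_force: 12.0
```

jog_arm --rows '[[[0, 0, 1], [0, 0, 0], 0], [[0, 0, 3], [0, 0, 0], 0], [[0, 0, 6], [0, 0, 0], 0], [[0, 0, 9], [0, 0, 0], 0], [[0, 0, 12], [0, 0, 0], 0], [[0.1, 3, 14], [0, 0, 0], 0], [[0.2, 6, 14], [0, 0, 0], 0], [[0.3, 10, 14], [0, 0, 0], 0]]'

```text
clock: 4.78
position: [0.4881, -0.1888, 0.1957]
ee_rot: [0.489, 3.102, -0.0]
force: [0.9, 1.2, -0.6]
width: 0.208
gripper_force: 12.0
```

jog_arm --rows '[[[0, 4, 0], [0, 0, 0], 0], [[0, 8, 0], [0, 0, 0], 0], [[0.1, 12, 0], [0, 0, 0], 0], [[0.2, 16, 0], [0, 0, 0], 0], [[0.3, 20, 0], [0, 0, 0], 0], [[0.4, 24, 0], [0, 0, 0], 0], [[0.4, 26.8, 0], [0, 0, 0], 0], [[0.4, 26.8, 0], [0, 0, 0], 0]]'

```text
clock: 5.78
position: [0.492, 0.0814, 0.195]
ee_rot: [-0.48, -3.105, -0.001]
force: [0.2, -0.6, -0.1]
width: 0.209
gripper_force: 12.0
```

jog_arm --rows '[[[0, -0.2, -4], [0, 0, 0], 0], [[0, -0.2, -8], [0, 0, 0], 0], [[0, -0.2, -11], [0, 0, 0], 0], [[0, -0.2, -13], [0, 0, 0], 0], [[0, -0.2, -14.2], [0, 0, 0], 0], [[0, -0.2, -14.6], [0, 0, 0], 0], [[0, -0.2, -14.8], [0, 0, 0], 0], [[0, -0.2, -14.8], [0, 0, 0], 0]]'

```text
clock: 6.78
position: [0.4925, 0.0771, 0.0472]
ee_rot: [0.486, 3.103, 0.001]
force: [0.3, 0.4, -0.3]
width: 0.21
gripper_force: 12.0
```

jog_arm --rows '[[[0, 0, -0.1], [0, 0, 0], 0], [[0, 0, -0.1], [0, 0, 0], 0.45], [[0, 0, -0.1], [0, 0, 0], 0.45], [[0, 0, -0.1], [0, 0, 0], 0.45], [[0, 0, 3], [0, 0, 0], 0.45], [[0, 0, 8], [0, 0, 0], 0.45], [[0, 0, 14], [0, 0, 0], 0.5], [[0, 0, 18], [0, 0, 0], 0.5]]'

```text
clock: 7.78
position: [0.4927, 0.0769, 0.2293]
ee_rot: [0.487, 3.102, 0.002]
force: [1.3, 0.9, -0.7]
width: 0.497
gripper_force: 0.0
```

jog_arm --rows '[[[5, 7, 0], [0, 0, 0], 0.5], [[10, 14, 0], [0, 0, 0], 0.5], [[15, 21, 0], [0, 0, 0], 0.5], [[15, 21, 0], [0, 0, 0], 0.5], [[15, 21, -2], [0, 0, 0], 0.5], [[15, 21, -4], [0, 0, 0], 0.5], [[15, 21, -6], [0, 0, 0], 0.5], [[15, 21, -6], [0, 0, 0], 0.5]]'

```text
clock: 8.78
position: [0.6408, 0.2861, 0.1648]
ee_rot: [-0.487, -3.101, 0.003]
force: [0.4, -0.8, 0.7]
width: 0.499
gripper_force: 0.0
```

```bash
python3 - <<'E'
from h import *
d,W,R,t=grab("side"); save(d["img"][60:400,130:450],"s2.png")
I=d["img"]; hsv=cv2.cvtColor(I,cv2.COLOR_RGB2HSV).astype(int)
b=(abs(hsv[...,0]-118)<12)&(hsv[...,1]>150)
n,lab,st,c=cv2.connectedComponentsWithStats(b.astype(np.uint8))
for i in range(1,n):
    if st[i,4]<100: continue
    p=W[lab==i]; p=p[~np.isnan(p[:,2])]; z=np.percentile(p[:,2],98); k=p[p[:,2]>z-.015]; print(c[i].round(),z.round(4),((k.max(0)+k.min(0))/2).round(4))
print(arm.observe()["position"])
E
```

```text
[341. 151.] 0.0101 [0.8684 0.3425 0.0063]
[276. 161.] 0.1326 [0.6407 0.2851 0.1267]
[246. 230.] 0.0682 [0.4921 0.073  0.0619]
[326. 263.] 0.107 [ 0.6251 -0.1053  0.1009]
[0.64162471 0.286394   0.16629696]
```

View pics/s2.png

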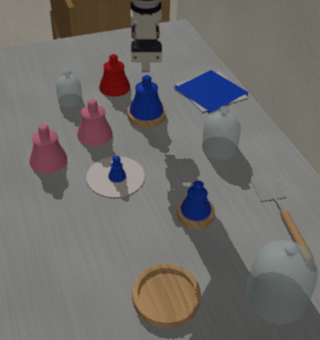

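The small bell stands upright on the card (crop 116,170), and the gripper is over the large bell (146,100). Next I grip the large bell.

jog_arm --rows '[[[0.1, 0.1, -2], [0, 0, 0], 0.5], [[0.1, 0.1, -4], [0, 0, 0], 0.5], [[0.1, 0.1, -5.7], [0, 0, 0], 0.5], [[0.1, 0.1, -5.7], [0, 0, 0], 0.5], [[0.1, 0.1, -5.7], [0, 0, 0], 0.0], [[0.1, 0.1, -5.7], [0, 0, 0], 0.0], [[0.1, 0.1, -5.7], [0, 0, 0], 0.0], [[0.1, 0.1, -5.7], [0, 0, 0], 0.0]]' --newtons 20

```text
clock: 9.82
position: [0.6436, 0.288, 0.1104]
ee_rot: [0.486, 3.103, 0.001]
force: [0.1, -1.3, 3.4]
width: 0.273
gripper_force: 20.0
```

```bash
python3 - <<'E'
from h import *
d,W,R,t=grab("top"); I=d["img"]; hsv=cv2.cvtColor(I,cv2.COLOR_RGB2HSV).astype(int)
m=(abs(hsv[...,0]-15)<8)&(hsv[...,1]>70)&(abs(W[...,2]-.02)<.004)&(abs(W[...,0]-.487)<.09)&(abs(W[...,1]+.284)<.09)
print(cv2.minEnclosingCircle(W[m][:,:2].astype(np.float32)),arm.observe()["position"])
E
```

```text
((0.48767367005348206, -0.28435707092285156), 0.06828631460666656) [0.64361265 0.28796722 0.11037119]
```

jog_arm --rows '[[[0, 0, 1], [0, 0, 0], 0], [[0, 0, 3], [0, 0, 0], 0], [[0, 0, 6], [0, 0, 0], 0], [[0, 0, 9], [0, 0, 0], 0], [[0, 0, 12], [0, 0, 0], 0], [[0, -1, 14], [0, 0, 0], 0], [[-1, -4, 14], [0, 0, 0], 0], [[-2.2, -8, 14], [0, 0, 0], 0]]'

```text
clock: 10.88
position: [0.6208, 0.2073, 0.2503]
ee_rot: [0.484, 3.104, 0.0]
force: [0.1, 0.4, -0.3]
width: 0.281
gripper_force: 20.0
```

jog_arm --rows '[[[-1, -4, 0], [0, 0, 0], 0], [[-2.2, -8, 0], [0, 0, 0], 0], [[-3.3, -12, 0], [0, 0, 0], 0], [[-4.4, -16, 0], [0, 0, 0], 0], [[-5.5, -20, 0], [0, 0, 0], 0], [[-6.6, -24, 0], [0, 0, 0], 0], [[-7.7, -28, 0], [0, 0, 0], 0], [[-8.8, -32, 0], [0, 0, 0], 0]]'

```text
clock: 11.88
position: [0.5321, -0.1139, 0.2503]
ee_rot: [0.488, 3.103, 0.0]
force: [0.9, -0.6, -0.9]
width: 0.278
gripper_force: 20.0
```

jog_arm --rows '[[[-1, -4, 0], [0, 0, 0], 0], [[-2.2, -8, 0], [0, 0, 0], 0], [[-3.3, -12, 0], [0, 0, 0], 0], [[-4.2, -15, 0], [0, 0, 0], 0], [[-4.7, -17.2, 0], [0, 0, 0], 0], [[-4.7, -17.2, 0], [0, 0, 0], 0], [[-4.7, -17.2, 0], [0, 0, 0], 0], [[-4.7, -17.2, 0], [0, 0, 0], 0]]'

```text
clock: 12.88
position: [0.4865, -0.2828, 0.2497]
ee_rot: [-0.484, -3.104, -0.001]
force: [-0.0, -0.3, -1.7]
width: 0.276
gripper_force: 20.0
```

jog_arm --rows '[[[0, -0.1, -4], [0, 0, 0], 0], [[0, -0.1, -8], [0, 0, 0], 0], [[0, -0.1, -11], [0, 0, 0], 0], [[0, -0.1, -12], [0, 0, 0], 0], [[0, -0.1, -13], [0, 0, 0], 0], [[0, -0.1, -14], [0, 0, 0], 0], [[0, -0.1, -14.4], [0, 0, 0], 0], [[0, -0.1, -14.6], [0, 0, 0], 0]]'

```text
clock: 13.88
position: [0.4864, -0.285, 0.1039]
ee_rot: [0.486, 3.103, -0.0]
force: [0.2, -0.0, -1.3]
width: 0.271
gripper_force: 20.0
```

jog_arm --rows '[[[0, 0, 0], [0, 0, 0], 0], [[0, 0, 0], [0, 0, 0], 0]]'

```text
clock: 14.12
position: [0.4863, -0.2851, 0.1041]
ee_rot: [0.486, 3.103, -0.0]
force: [0.4, -0.6, -0.9]
width: 0.279
gripper_force: 20.0
```

```bash
python3 - <<'E'
from h import *
d,W,R,t=grab("side"); save(cv2.resize(d["img"][220:400,200:400],None,fx=3,fy=3),"s3.png")
E
```

```text
(no output)
```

View pics/s3.png

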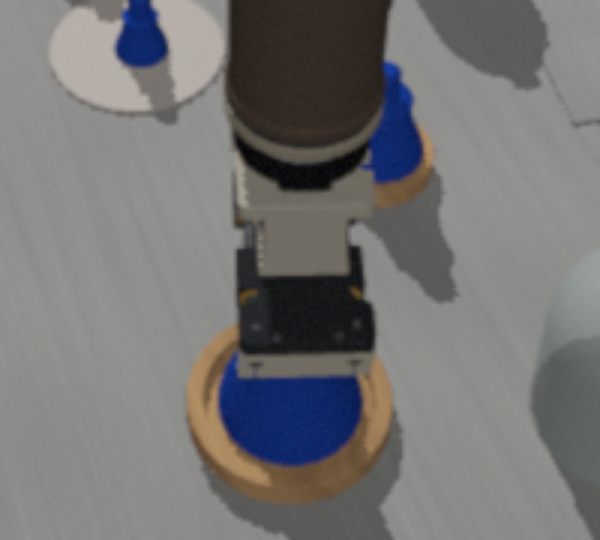

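The large bell sits centred in the recess (crop 292,400). I lower it the last 1–2 mm and let go.

jog_arm --rows '[[[0, 0, -0.15], [0, 0, 0], 0], [[0, 0, -0.15], [0, 0, 0], 0], [[0, 0, -0.15], [0, 0, 0], 0.45], [[0, 0, -0.15], [0, 0, 0], 0.5], [[0, 0, -0.15], [0, 0, 0], 0.5], [[0, 0, 3], [0, 0, 0], 0.5], [[0, 0, 8], [0, 0, 0], 0.5], [[0, 0, 12], [0, 0, 0], 0.5]]'

```text
clock: 15.18
position: [0.4861, -0.2852, 0.2255]
ee_rot: [0.487, 3.103, -0.0]
force: [0.8, 0.1, 0.0]
width: 0.503
gripper_force: 0.0
```

jog_arm --rows '[[[5, 6, 0], [0, 0, 0], 0.5], [[10, 12, 0], [0, 0, 0], 0.5], [[14, 18, 0], [0, 0, 0], 0.5], [[14, 18, 0], [0, 0, 0], 0.5], [[14, 18, -4], [0, 0, 0], 0.5], [[14, 18, -8], [0, 0, 0], 0.5], [[14, 18, -8], [0, 0, 0], 0.5], [[14, 18, -8], [0, 0, 0], 0.5]]'

```text
clock: 16.18
position: [0.6268, -0.1055, 0.1452]
ee_rot: [0.487, 3.102, -0.0]
force: [1.1, -0.7, -0.4]
width: 0.499
gripper_force: 0.0
```

jog_arm --rows '[[[0, 0, -2], [0, 0, 0], 0.5], [[0, 0, -4], [0, 0, 0], 0.5], [[0, 0, -6], [0, 0, 0], 0.5], [[0, 0, -6], [0, 0, 0], 0.5], [[0, 0, -6], [0, 0, 0], 0.0], [[0, 0, -6], [0, 0, 0], 0.0], [[0, 0, -6], [0, 0, 0], 0.0], [[0, 0, -6], [0, 0, 0], 0.0]]' --newtons 15

```text
clock: 17.18
position: [0.6266, -0.1048, 0.0842]
ee_rot: [0.486, 3.103, 0.0]
force: [1.4, 1.4, 3.1]
width: 0.256
gripper_force: 15.0
```

```bash
python3 - <<'E'
from h import *
d,W,R,t=grab("top"); I=d["img"]; hsv=cv2.cvtColor(I,cv2.COLOR_RGB2HSV).astype(int)
m=(abs(hsv[...,0]-15)<8)&(hsv[...,1]>70)&(abs(W[...,2]-.02)<.004)&(abs(W[...,0]-.645)<.07)&(abs(W[...,1]-.285)<.07)
print(cv2.minEnclosingCircle(W[m][:,:2].astype(np.float32)),arm.observe()["position"])
b=(abs(hsv[...,0]-118)<12)&(hsv[...,1]>150)&(abs(W[...,0]-.487)<.07)&(abs(W[...,1]+.284)<.07);p=W[b];z=np.percentile(p[:,2],99);k=p[p[:,2]>z-.01];print(z,(k.max(0)+k.min(0))/2)
E
```

```text
((0.6455918550491333, 0.2853415012359619), 0.05508271977305412) [ 0.62659891 -0.1048253   0.08421446]
0.12533675349096945 [ 0.48807289 -0.28435956  0.12180873]
```

jog_arm --rows '[[[0, 0, 1], [0, 0, 0], 0], [[0, 0, 3], [0, 0, 0], 0], [[0, 0, 6], [0, 0, 0], 0], [[0, 0, 9], [0, 0, 0], 0], [[0, 0, 12], [0, 0, 0], 0], [[0.1, 2, 14], [0, 0, 0], 0], [[0.3, 6, 14], [0, 0, 0], 0], [[0.5, 10, 14], [0, 0, 0], 0]]'

```text
clock: 18.23
position: [0.6313, -0.0044, 0.2257]
ee_rot: [0.488, 3.102, 0.001]
force: [-0.1, 0.1, -1.1]
width: 0.252
gripper_force: 15.0
```

jog_arm --rows '[[[0.2, 4, 0], [0, 0, 0], 0], [[0.4, 9, 0], [0, 0, 0], 0], [[0.6, 14, 0], [0, 0, 0], 0], [[0.8, 19, 0], [0, 0, 0], 0], [[1, 24, 0], [0, 0, 0], 0], [[1.2, 28, 0], [0, 0, 0], 0], [[1.2, 29, 0], [0, 0, 0], 0], [[1.2, 29, 0], [0, 0, 0], 0]]'

```text
clock: 19.23
position: [0.6431, 0.2851, 0.2244]
ee_rot: [0.485, 3.103, -0.001]
force: [0.4, 0.3, -0.7]
width: 0.255
gripper_force: 15.0
```

Target z is about 0.0765.

jog_arm --rows '[[[0.1, 0, -4], [0, 0, 0], 0], [[0.1, 0, -8], [0, 0, 0], 0], [[0.1, 0, -11], [0, 0, 0], 0], [[0.1, 0, -12], [0, 0, 0], 0], [[0.1, 0, -13], [0, 0, 0], 0], [[0.1, 0, -14], [0, 0, 0], 0], [[0.1, 0, -14.6], [0, 0, 0], 0], [[0.1, 0, -14.7], [0, 0, 0], 0]]'

```text
clock: 20.23
position: [0.6441, 0.2851, 0.0766]
ee_rot: [-0.486, -3.104, 0.0]
force: [0.2, 0.2, -1.1]
width: 0.253
gripper_force: 15.0
```

jog_arm --rows '[[[0, 0, 0], [0, 0, 0], 0], [[0, 0, -0.1], [0, 0, 0], 0]]'

```text
clock: 20.48
position: [0.6446, 0.2852, 0.0763]
ee_rot: [0.486, 3.103, 0.001]
force: [0.8, 1.6, 4.5]
width: 0.253
gripper_force: 15.0
```

```bash
python3 - <<'E'
from h import *
d,W,R,t=grab("side"); save(cv2.resize(d["img"][90:220,190:360],None,fx=4,fy=4),"s4.png")
E
```

```text
(no output)
```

View pics/s4.png

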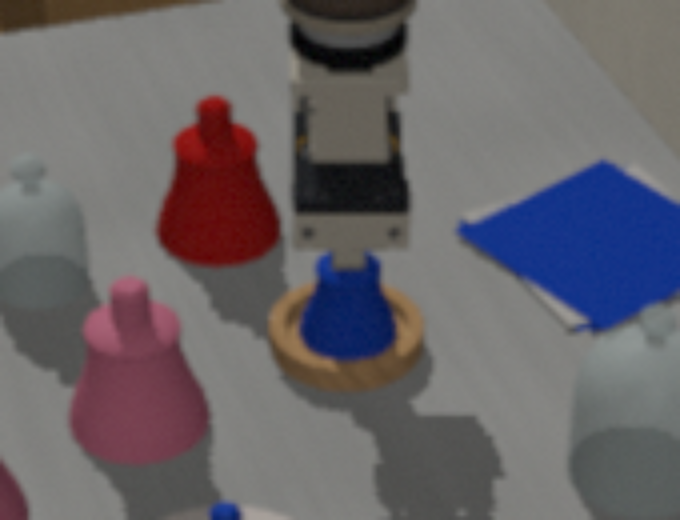

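The medium bell is in its recess (crop 348,330), and the force shows it has touched the floor. I release it and go to the small bell.

jog_arm --rows '[[[0, 0, 0], [0, 0, 0], 0.45], [[0, 0, 0], [0, 0, 0], 0.5], [[0, 0, 0], [0, 0, 0], 0.5], [[0, 0, 3], [0, 0, 0], 0.5], [[0, 0, 8], [0, 0, 0], 0.5], [[0, 0, 13], [0, 0, 0], 0.5], [[0, 0, 13], [0, 0, 0], 0.5]]'

```text
clock: 21.4
position: [0.6467, 0.2852, 0.2106]
ee_rot: [0.486, 3.097, 0.007]
force: [-0.1, -0.0, -1.1]
width: 0.501
gripper_force: 0.0
```

jog_arm --rows '[[[-5, -7, 0], [0, 0, 0], 0.5], [[-10, -14, 0], [0, 0, 0], 0.5], [[-15.2, -20.8, 0], [0, 0, 0], 0.5], [[-15.2, -20.8, 0], [0, 0, 0], 0.5], [[-15.2, -20.8, -4], [0, 0, 0], 0.5], [[-15.2, -20.8, -8], [0, 0, 0], 0.5], [[-15.2, -20.8, -11], [0, 0, 0], 0.5], [[-15.2, -20.8, -11], [0, 0, 0], 0.5]]'

```text
clock: 22.4
position: [0.4902, 0.0765, 0.0939]
ee_rot: [-0.486, -3.099, 0.004]
force: [0.2, 1.0, 0.9]
width: 0.501
gripper_force: 0.0
```

jog_arm --rows '[[[0.2, 0, -2], [0, 0, 0], 0.5], [[0.2, 0, -4], [0, 0, 0], 0.5], [[0.2, 0, -4.7], [0, 0, 0], 0.5], [[0.2, 0, -4.7], [0, 0, 0], 0.5], [[0.2, 0, -4.7], [0, 0, 0], 0.0], [[0.2, 0, -4.7], [0, 0, 0], 0.0], [[0.2, 0, -4.7], [0, 0, 0], 0.0], [[0.2, 0, -4.7], [0, 0, 0], 0.0]]' --newtons 12

```text
clock: 23.4
position: [0.4943, 0.0771, 0.0489]
ee_rot: [0.486, 3.103, 0.0]
force: [-0.4, -0.3, 1.4]
width: 0.211
gripper_force: 12.0
```

```bash
python3 - <<'E'
from h import *
d,W,R,t=grab("top"); I=d["img"]; hsv=cv2.cvtColor(I,cv2.COLOR_RGB2HSV).astype(int)
m=(abs(hsv[...,0]-15)<8)&(hsv[...,1]>70)&(abs(W[...,2]-.02)<.004)&(abs(W[...,0]-.629)<.055)&(abs(W[...,1]+.103)<.055)
print(cv2.minEnclosingCircle(W[m][:,:2].astype(np.float32)),arm.observe()["position"])
b=(abs(hsv[...,0]-118)<12)&(hsv[...,1]>150)&(abs(W[...,0]-.645)<.05)&(abs(W[...,1]-.285)<.05);p=W[b];z=np.percentile(p[:,2],99);k=p[p[:,2]>z-.01];print(z,(k.max(0)+k.min(0))/2)
E
```

```text
((0.6292171478271484, -0.10375373065471649), 0.04297567158937454) [0.49426279 0.07703271 0.04888045]
0.10032962389935775 [0.64654374 0.28476049 0.0962596 ]
```

jog_arm --rows '[[[0, 0, 1], [0, 0, 0], 0], [[0, 0, 3], [0, 0, 0], 0], [[0, 0, 6], [0, 0, 0], 0], [[0, 0, 9], [0, 0, 0], 0], [[0, 0, 12], [0, 0, 0], 0], [[1, -1.4, 14], [0, 0, 0], 0], [[3, -4, 14], [0, 0, 0], 0], [[6, -8, 14], [0, 0, 0], 0]]'

```text
clock: 24.45
position: [0.5545, -0.002, 0.1896]
ee_rot: [0.481, 3.104, 0.002]
force: [-0.3, 0.3, -0.0]
width: 0.212
gripper_force: 12.0
```

jog_arm --rows '[[[3, -4, 0], [0, 0, 0], 0], [[6, -8, 0], [0, 0, 0], 0], [[7.5, -10.1, 0], [0, 0, 0], 0], [[7.5, -10.1, 0], [0, 0, 0], 0], [[7.5, -10.1, -3], [0, 0, 0], 0], [[7.5, -10.1, -6], [0, 0, 0], 0], [[7.5, -10.1, -9], [0, 0, 0], 0], [[7.5, -10.1, -10], [0, 0, 0], 0]]'

```text
clock: 25.45
position: [0.6277, -0.1022, 0.0874]
ee_rot: [-0.484, -3.101, -0.001]
force: [1.6, -1.0, 0.3]
width: 0.213
gripper_force: 12.0
```

jog_arm --rows '[[[0.1, -0.1, -1], [0, 0, 0], 0], [[0.1, -0.1, -2], [0, 0, 0], 0], [[0.1, -0.1, -2.5], [0, 0, 0], 0], [[0.1, -0.1, -2.8], [0, 0, 0], 0], [[0.1, -0.1, -2.9], [0, 0, 0], 0], [[0.1, -0.1, -2.9], [0, 0, 0], 0]]'

```text
clock: 26.2
position: [0.6303, -0.105, 0.0599]
ee_rot: [0.486, 3.103, 0.0]
force: [0.3, -0.7, -0.2]
width: 0.213
gripper_force: 12.0
```

```bash
python3 - <<'E'
from h import *
d,W,R,t=grab("side"); save(cv2.resize(d["img"][180:310,250:400],None,fx=4,fy=4),"s5.png")
E
```

```text
(no output)
```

View pics/s5.png

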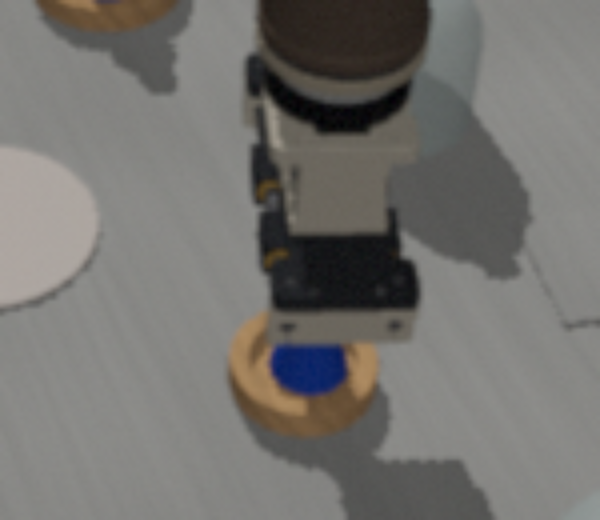

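The small bell is inside the recess (crop 310,370), slightly off to +x. I shift it 2 mm back, lower it 2 mm and release.

jog_arm --rows '[[[-0.2, 0, -0.1], [0, 0, 0], 0], [[-0.2, 0, -0.2], [0, 0, 0], 0], [[-0.2, 0, -0.2], [0, 0, 0], 0], [[-0.2, 0, -0.2], [0, 0, 0], 0.45], [[-0.2, 0, -0.2], [0, 0, 0], 0.5], [[-0.2, 0, -0.2], [0, 0, 0], 0.5], [[-0.2, 0, 3], [0, 0, 0], 0.5], [[-0.2, 0, 8], [0, 0, 0], 0.5]]'

```text
clock: 27.25
position: [0.627, -0.1045, 0.1392]
ee_rot: [-0.486, -3.1, 0.001]
force: [1.5, 0.1, 0.8]
width: 0.497
gripper_force: 0.0
```

jog_arm --rows '[[[0, 0, 8], [0, 0, 0], 0.5], [[-6, 5, 12], [0, 0, 0], 0.5], [[-12, 10, 12], [0, 0, 0], 0.5], [[-18, 15, 12], [0, 0, 0], 0.5], [[-22, 20, 12], [0, 0, 0], 0.5], [[-22, 20, 12], [0, 0, 0], 0.5], [[-22, 20, 12], [0, 0, 0], 0.5]]'

```text
clock: 28.12
position: [0.4053, 0.0987, 0.2598]
ee_rot: [-0.474, -3.104, -0.004]
force: [-0.5, -0.1, 0.6]
width: 0.497
gripper_force: 0.0
```

```bash
python3 - <<'E'
from h import *
d,W,R,t=grab("top"); save(d["img"],"end.png"); I=d["img"]; hsv=cv2.cvtColor(I,cv2.COLOR_RGB2HSV).astype(int)
for x,y in((.629,-.1035),(.645,.285),(.487,-.284)):
    b=(abs(hsv[...,0]-118)<12)&(hsv[...,1]>150)&(abs(W[...,0]-x)<.05)&(abs(W[...,1]-y)<.05);p=W[b]
    if len(p): z=np.percentile(p[:,2],99);k=p[p[:,2]>z-.01];print(z,(k.max(0)+k.min(0))/2-[x,y,0])
E
```

```text
0.07817191073852635 [-0.00039482 -0.0014581   0.07357272]
0.09998260499414514 [0.00149351 0.00040557 0.09578757]
0.12579959006321076 [ 0.00102096 -0.00040891  0.12187175]
```

View pics/end.png

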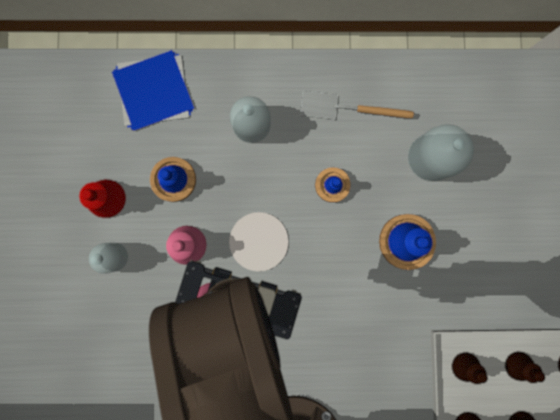

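All three bells are centred in their own bases, at (172,178), (333,184) and (411,241), within 2 mm and at the right heights. The domes have not moved, and the arm is clear of everything.

```bash
python3 -c "
from cell import arm
print(arm.sign_off())"
```

```text
the job is handed in; nothing more can be done
None
```

The job is handed in after about 28 s of arm time: each bell stands upright in the recess of its own base, within about 2 mm of centre in the last camera check. The small bell was parked on the cake card on the way, and the domes were not touched.

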